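# Click the copper backing plug into the blue weld jig

## Robot

A 6-joint arm with a two-finger parallel gripper is mounted at the origin on the work surface. World frame = base frame: x ahead of the robot, y to its left, z up, the work surface at z = 0. Lengths are in m, angles in rad, forces in N, time in s.
With the tool pointing down it reaches from about 0.275 to 0.875 m from the base axis. Payload 12.5 kg.
Tool frame: the origin (TCP) lies at the very end of the fingers, on their centre line; the grasp point (between the pads) lies 19 mm behind it; z points along the fingers, y is the direction in which the jaws open and shut (so a half turn about z gives the same grasp; the last joint's range is limited). The gripper opens to 85 mm and grips with 20 to 120 N. Pads are 22 mm wide; open, the fingers measure 114 mm over their backs; the gripper's body (76 mm by 85 mm) begins 54 mm behind the grasp point. The pads swing forward as they close: fully open they stand 13 mm farther back than shut.
Start: joints at [1.218, 0.351, 1.652, -0, 1.139, -0.085], TCP at [0.146, 0.53, 0.231] pointing down, gripper open.
Joint ranges: [-2.75, 2.75], [-0.79, 2.1], [0.01, 2.65], [-1.57, 4.71], [0.07, 3.14], [-2.87, 2.87]. Speed limits (rad/s): [2.22, 2.22, 2.79, 3.14, 3.14, 3.14].

## Interface

Orientations are given as a unit quaternion [w, x, y, z].
In Python, from bench import env gives the robot as it stands.
- The arm moves only by the tool drive_tool, never from a script. Its arguments are lists of equal length, an entry for each row: "xyz": the shift along the world's x, y, z in cm, a list of three; "rot": the turn, a rotation vector about the world's x, y, z in rad, a list of three. A call has 1 to 10 rows; each row is the pose to reach, as a shift and turn from the pose measured when the call began; what a row does not reach only later rows make up. A row lasts 1/10 s, in which the tool goes at most 50 mm and 8.59 degrees, less where a joint would pass 70% of its speed; a pose out of reach is approached as far as the arm can. A call with a gripper value outside its range is refused whole. "fingers" is the opening, from 0 (shut) to 1 (fully open), set as the call begins (left out, the last holds). The fingers move at their own pace and stop on an object; "squeeze" is the grip in N (left out, the last holds). Time passes only in rows, so rows that repeat a pose let the fingers close. It gives the time, the measured TCP pose, the force and the opening at its end, in the units of the state.
- env.state(): the state, without advancing time (a new reading comes with each control period).
- env.snapshot(name): name is "scene" or "top" or "wrist"; returns the picture (400x640x3 uint8, red, green, blue); there is no depth.
- env.calibration(name): a dict with "fx", "fy", "cx", "cy" (pixels), "position" and "rotation" of the camera in the world. Camera axes: x right, y up, looking along -z (the intrinsics and any distortion apply to the point x, -y, -z); pixel columns grow to the right and rows downward; lengths in m; the calibration is good to about 2 mm. A picture is of the moment at which its call begins: read the wrist's pose just before it. calibration takes no time and is no camera call; for the wrist camera it gives the pose at the moment of the call.
- env.close_job(): hands the job in, once; it reports no verdict.
The state is a dict: "t": time; "qpos": joint angles; "dq": joint speeds; "joint_efforts": joint torques, N m; "ee_pos": TCP position; "tool_rot": TCP orientation; "contact_force": force on the tool from outside, world axes, zero at the start; "moment": the same for the moment, N m; "finger_gap": finger opening in m.
Only numpy, scipy, OpenCV 4.12 (cv2) and the standard library are available. Lean on these libraries where they do the work, as an engineer would, in place of code of your own. Each camera call takes 0.05 s, during which the arm holds its last target. There are 200 camera calls.

## Task

Pick up the copper backing plug from the tray, stand it in the socket of the blue weld jig and push it straight down past the sprung balls until it clicks fully home, then let go of it. Leave the aluminium plug and the black plug standing where they are, and leave the yellow jig empty.

Things in the scene. Friction and masses are not known exactly. Their poses are not given: they have to be found in the camera images.
- copper_plug_center (a point): Centre of the copper plug, a turned part 92 mm tall, under 0.35 kg, standing upright (z up) on a tray 3 mm thick, in a row of three like plugs about 100 mm apart. Round, so yaw is free. Its bottom is 46 mm below this point: foot 24 mm wide tapering out to 44, then a 30 mm groove and a 38 mm collar. The plain round grip, 32 mm in diameter, runs from just above this point to the top, 46 mm above it
- blue_jig_seat (a point): Centre of the socket floor, 6 mm above the table, in the blue jig: a fixed block 110 x 110 x 50 mm. z up. Bore 60 mm wide, mouth chamfered to 80 mm, 44 mm above this point. Four sprung balls 26 mm above the floor leave a 35 mm gap: a plug laid in stops on them, bottom 22 mm too high. Push (8 to 15 N) until its bottom meets the floor, its centre 46 mm above this point. A like yellow jig is unused
- grey_plug_center (a point): Centre (half-way up) of the bare aluminium plug, same shape and size as the copper one, loose, standing on the tray; to be left alone
- black_plug_center (a point): Centre (half-way up) of the black plug, same shape and size, loose, standing on the tray; to be left alone
Mind the look-alikes: they are no part of the job. What is shaped like the part that bears copper_plug_center but turquoise is not meant.

How it is judged:
On the way, in this order (a step that is already met when the one before it is completed fails the run):
1. the copper plug is lifted clear of the tray (height (world z) of copper_plug_center above 0.07 m), for 0.1 s.
2. the robot pushes the copper plug home in the blue jig: it is on the socket floor while the gripper still bears on it (z of copper_plug_center in the frame of blue_jig_seat below 0.052 m and horizontal distance between copper_plug_center and blue_jig_seat below 0.012 m and contact force between any of the fingers, the arm and copper_plug above 0.5 N), for 0.1 s.
At the end, for the whole second after the job is handed in: The copper plug stands released and at rest in the blue jig's socket, its bottom within 6 mm of the socket floor, its centre within 12 mm of the socket's axis and upright within 10 degrees; the aluminium and black plugs still stand on the tray within 30 mm of where they were (z of copper_plug_center in the frame of blue_jig_seat below 0.052 m and horizontal distance between copper_plug_center and blue_jig_seat below 0.012 m and angle between copper_plug_center's own z axis and vertical below 0.175 rad and linear speed of copper_plug below 0.02 m/s and angle between each of grey_plug_center, black_plug_center's own z axis and vertical below 0.2 rad and distance of each of grey_plug_center, black_plug_center from where it was at the start of the episode below 0.03 m); the robot touches nothing.
It fails at once if the aluminium or black plug is knocked over or moved more than 30 mm (angle between any of grey_plug_center, black_plug_center's own z axis and vertical above 0.6 rad or distance of any of grey_plug_center, black_plug_center from where it was at the start of the episode above 0.03 m).
It also fails if it takes over 42 s, if anything falls off the work surface, if the arm or the gripper's body presses on something with over 40 N, if the wrist force passes 120 N, or if a joint passes its speed limit or range.

## Working session

There is one attempt and no reset: what is moved stays moved. The work goes in short steps, Python scripts to look and compute and a tool call to move; the robot and the scene stay as the last step left them, time stands still between calls to the robot, and variables do not carry over. Pictures are saved under pics/ and viewed, about 8 in all and at most 12, crops included, and the job is handed in when it is done.

Besides the shell and the picture viewer there is one more tool, called after "Emit:" as name(argument=value, ...), one argument or row to a line, values as JSON. drive_tool: Moves the arm, as the interface text tells. Its arguments: {"type":"object","properties":{"xyz":{"type":"array"},"rot":{"type":"array"},"fingers":{"type":"number"},"squeeze":{"type":"number"}},"required":["xyz","rot"]}

```bash
mkdir -p pics; cat > h.py <<'E'
import numpy as np, cv2
from bench import env
def snap(n,f):
    c=env.calibration(n); im=np.array(env.snapshot(n)); cv2.imwrite('pics/'+f,im[:,:,::-1]); return im,c
def ray(c,u,v,z):
    d=np.array([(u-c['cx'])/c['fx'],-(v-c['cy'])/c['fy'],-1.]); R=np.array(c['rotation']); 
    if R.shape!=(3,3):
        from scipy.spatial.transform import Rotation as Ro
        R=Ro.from_quat(R,scalar_first=True).as_matrix()
    d=R@d; p=np.array(c['position']); return p+d*(z-p[2])/d[2]
def proj(c,P):
    R=np.array(c['rotation'])
    if R.shape!=(3,3):
        from scipy.spatial.transform import Rotation as Ro
        R=Ro.from_quat(R,scalar_first=True).as_matrix()
    q=R.T@(np.array(P)-np.array(c['position'])); return c['cx']+c['fx']*q[0]/-q[2], c['cy']-c['fy']*q[1]/-q[2]
E
python3 - <<'E'
from h import *
a,c=snap('scene','scene.png'); b,d=snap('top','top.png')
print(c,d); print(env.state())
cv2.imwrite('pics/both.png',cv2.resize(np.vstack([a,b])[:,:,::-1],(480,600)))
E
```

```text
{'fx': 448.73036278123146, 'fy': 448.73036278123146, 'cx': 315.03509905788525, 'cy': 202.66235354242747, 'position': array([1.24226753, 0.0324393 , 0.79895913]), 'rotation': array([0.64376778, 0.25032653, 0.26736886, 0.67187317])} {'fx': 370.07823166180594, 'fy': 370.07823166180594, 'cx': 318.2915841851924, 'cy': 200.4980909733541, 'position': array([0.41997542, 0.01331105, 0.70663605]), 'rotation': array([-0.6716611 , -0.07680228,  0.08205521,  0.7322839 ])}
{'t': 0.1, 'qpos': array([ 1.21841468e+00,  3.51183694e-01,  1.65232918e+00, -6.51679776e-06,
        1.13910384e+00, -8.46160638e-02]), 'dq': array([-0.00020245, -0.00048193, -0.00108535,  0.00173883, -0.00075712,
       -0.00031882]), 'joint_efforts': array([-4.69828756e-04, -5.06824672e+01, -2.91875786e+01, -1.37451725e-04,
        2.64961498e-03, -1.88360355e-05]), 'ee_pos': array([0.14540436, 0.53013652, 0.23082328]), 'tool_rot': array([-1.08101493e-04,  1.33481814e-01,  9.91051130e-01, -5.00497451e-04]), 'contact_force': array([-0.25950752, -0.17208159, -0.18049263]), 'moment': array([-0.00565589,  0.04452092, -0.00972705]), 'finger_gap': 0.08548634919684167}
```

View pics/top.png

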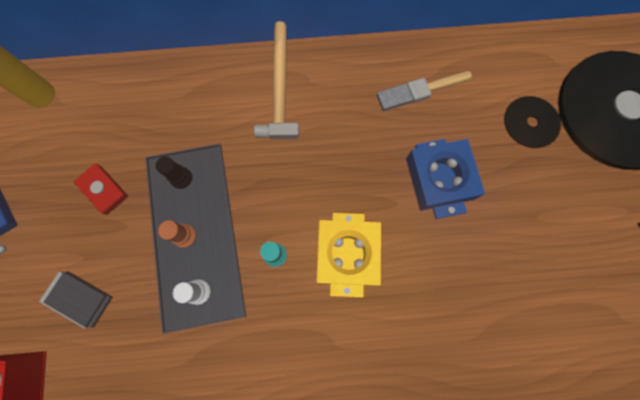

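View pics/scene.png

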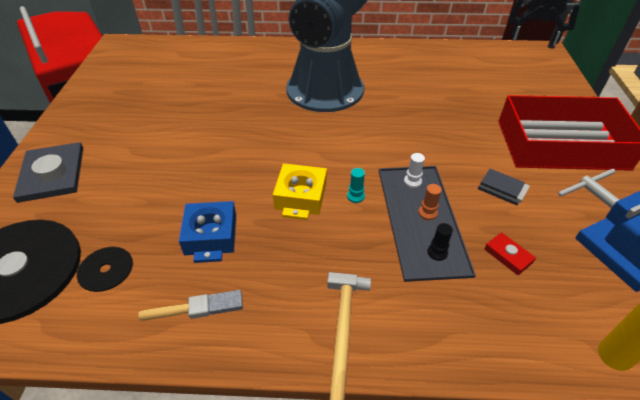

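Top view: black plug (173,172), copper (178,233), aluminium (190,292) on the tray, turquoise look-alike (272,253); blue jig (446,173), yellow jig (349,252). The copper-orange one on the tray, in the middle of the row, fits; I'll confirm it in a crop and measure.

```bash
python3 - <<'E'
from h import *
a,c=snap('scene','s2.png'); b,d=snap('top','t2.png')
print('tcp in scene/top',proj(c,env.state()['ee_pos']),proj(d,env.state()['ee_pos']))
def mask(im,lo,hi,roi):
    x0,y0,x1,y1=roi; m=np.zeros(im.shape[:2],np.uint8)
    m[y0:y1,x0:x1]=cv2.inRange(cv2.cvtColor(im,cv2.COLOR_RGB2HSV),lo,hi)[y0:y1,x0:x1]; return m
# copper in top: on the dark tray, saturated
for n,im,cal,roi in (('top',b,d,(154,210,205,255)),('scene',a,c,(410,178,448,225))):
    m=mask(im,(0,100,60),(20,255,255),roi); ys,xs=np.nonzero(m); print(n,xs.min(),xs.max(),ys.min(),ys.max(),len(xs))
for n,uv in dict(copper=(169.5,231),grey=(182,293),black=(164,164)).items(): print(n,ray(d,*uv,.095))
m=mask(b,(105,120,40),(125,255,255),(395,125,500,225)); cn=max(cv2.findContours(m,0,2)[0],key=cv2.contourArea); print(cv2.minAreaRect(cn))
print('jig mouth top',ray(d,448.5,173,.05), 'tilt yaw edge')
for n,uv in dict(copper=(432,190)).items(): print('scene',n,ray(c,*uv,.095))
print('jig scene',ray(c,208,219,.05))
t=cv2.resize(b[205:260,145:215],None,fx=6,fy=6,interpolation=2); j=cv2.resize(b[125:225,400:500],(330,330),interpolation=2)
s=cv2.resize(a[175:245,175:245],(330,330),interpolation=2)
w=env.snapshot('wrist')
cv2.imwrite('pics/crop.png',np.hstack([t,np.pad(j if 0 else s,((0,0),(0,0),(0,0)))])[:,:,::-1])
cv2.imwrite('pics/crop2.png',j[:,:,::-1])
E
```

```text
tcp in scene/top (np.float64(531.5792134937985), np.float64(45.39745723409078)) (np.float64(-142.5551749133278), np.float64(591.8795874447583))
top 158 195 220 247 730
scene 418 447 178 219 645
copper [0.52922131 0.2540274  0.095     ]
grey [0.42688609 0.23366077 0.095     ]
black [0.64766725 0.2639727  0.095     ]
((446.8302001953125, 170.40565490722656), (65.24626159667969, 57.69142532348633), 74.05460357666016)
jig mouth top [ 0.60117881 -0.24265382  0.05      ] tilt yaw edge
scene copper [0.53961527 0.25175884 0.095     ]
jig scene [ 0.60403178 -0.23971448  0.05      ]
```

View pics/crop.png

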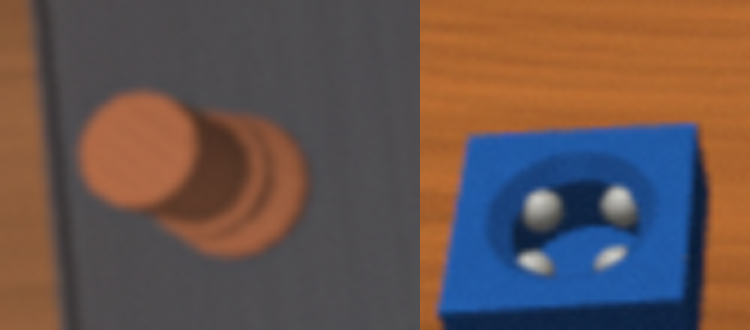

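View pics/crop2.png

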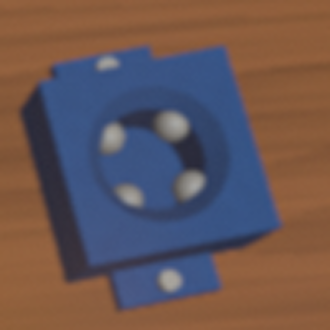

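The crop confirms it: the copper plug's top disc is at (168,230) in the top view, and the blue jig's socket with four balls is at about (448,172). Moving above the plug now.

Emit:
drive_tool(
  xyz=[
    [38.5, -27.7, 0],
    [38.5, -27.7, 0],
    [38.5, -27.7, 0],
    [38.5, -27.7, 0],
    [38.5, -27.7, 0],
    [38.5, -27.7, 0],
    [38.5, -27.7, 0],
    [38.5, -27.7, 0],
    [38.5, -27.7, 0],
    [38.5, -27.7, 0],
  ],
  rot=[
    [0, 0, 0.13],
    [0, 0, 0.26],
    [0, 0, 0.4],
    [0, 0, 0.4],
    [0, 0, 0.4],
    [0, 0, 0.4],
    [0, 0, 0.4],
    [0, 0, 0.4],
    [0, 0, 0.4],
    [0, 0, 0.4],
  ],
  fingers=1,
)

```text
t: 1.25
ee_pos: [0.5328, 0.2508, 0.2309]
tool_rot: [0.0, -0.065, 0.998, -0.0]
contact_force: [-0.8, 0.7, 0.4]
finger_gap: 0.0847
```

Emit:
drive_tool(
  xyz=[
    [0, 0, 0],
    [0, 0, 0],
  ],
  rot=[
    [0, 0, 0],
    [0, 0, 0],
  ],
)

```text
t: 1.45
ee_pos: [0.5328, 0.2504, 0.2305]
tool_rot: [-0.0, -0.064, 0.998, -0.0]
contact_force: [-0.7, 0.5, -0.2]
finger_gap: 0.0854
```

```bash
python3 - <<'E'
from h import *
d=env.calibration('top'); c=env.calibration('scene')
print('copper top',ray(d,168.2,230,.095)); print('jig',ray(d,448.8,171.1,.05),ray(d,448.2,172.6,.05),ray(c,207.5,221.3,.05))
a,w=snap('wrist','w1.png'); print(w); s=env.state(); print(s['ee_pos'],s['tool_rot'])
print(proj(w,[.53,.253,.095]),proj(w,s['ee_pos']))
E
```

```text
copper top [0.53109338 0.25619402 0.095     ]
jig [ 0.60476564 -0.2438101   0.05      ] [ 0.6019914  -0.24222798  0.05      ] [ 0.61071837 -0.23942056  0.05      ]
{'fx': 283.41495383259615, 'fy': 283.41495383259615, 'cx': 318.50688868927045, 'cy': 203.18444172956598, 'position': array([0.46517053, 0.24257042, 0.37378426]), 'rotation': array([ 0.65381911, -0.08922832, -0.1007345 ,  0.7445881 ])}
[0.5322428  0.25109242 0.23063127] [-2.16100388e-04 -6.50307959e-02  9.97883151e-01 -4.06544631e-04]
(np.float64(320.7775746580227), np.float64(192.2000016045584)) (np.float64(318.4258777294975), np.float64(252.20978913453317))
```

View pics/w1.png

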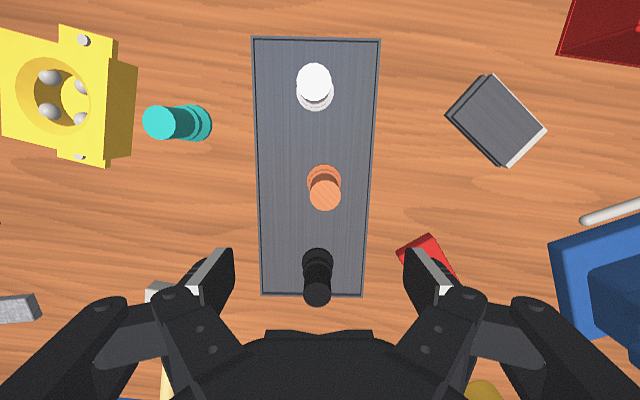

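The wrist view shows the row: aluminium (314,83), copper top disc (325,194), black (317,290). The jaws span across the row, clear of the neighbours. I'll refine the copper position from the disc.

```bash
python3 - <<'E'
from h import *
w=env.calibration('wrist'); a=cv2.imread('pics/w1.png')
h=cv2.cvtColor(a,cv2.COLOR_BGR2HSV); roi=h[160:215,300:348]
m=((roi[...,1]>90)&(roi[...,2]>165)).astype(np.uint8)
for r in m: print(''.join('.#'[v] for v in r))
for uv in ((325,193),(325,194),(325,195)): print(ray(w,*uv,.095))
E
```

```text
................................................
................................................
................................................
................................................
....................########....................
..................############..................
...............#################................
..............####################..............
.............######################.............
............########################............
...........##########################...........
..........############################..........
.........##############################.........
.........##############################.........
........############..........##########........
........##########..............########........
........########.................########.......
.......########...................#######.......
.......#######.....................######.......
.......######.......................#####.......
.......#####.........#########.......####.......
.......#####.......##############....####.......
.......#####....######
[... 999 characters left out ...]
.......
............###########################.........
............##########################..........
.............########################...........
..............######################............
...............####################.............
................##################..............
..................#############.................
.....................########...................
................................................
................................................
................................................
................................................
[0.52971908 0.25801836 0.095     ]
[0.53074919 0.25816015 0.095     ]
[0.5317813  0.25830221 0.095     ]
```

Emit:
drive_tool(
  xyz=[
    [-0.1, 0.65, -3],
    [-0.1, 0.65, -6],
    [-0.1, 0.65, -9],
    [-0.1, 0.65, -12],
    [-0.1, 0.65, -14],
    [-0.1, 0.65, -15.5],
    [-0.1, 0.65, -16.6],
    [-0.1, 0.65, -17.3],
    [-0.1, 0.65, -17.3],
  ],
  rot=[
    [0, 0, 0],
    [0, 0, 0],
    [0, 0, 0],
    [0, 0, 0],
    [0, 0, 0],
    [0, 0, 0],
    [0, 0, 0],
    [0, 0, 0],
    [0, 0, 0],
  ],
)

```text
t: 2.4
ee_pos: [0.531, 0.2577, 0.0573]
tool_rot: [-0.0, -0.065, 0.998, -0.0]
contact_force: [-0.9, 0.3, 0.5]
finger_gap: 0.0854
```

Emit:
drive_tool(
  xyz=[
    [0, 0, 0],
    [0, 0, 0],
    [0, 0, 0],
    [0, 0, 0],
    [0, 0, 0],
    [0, 0, 0],
    [0, 0, 0],
    [0, 0, 0],
    [0, 0, 0],
    [0, 0, 0],
  ],
  rot=[
    [0, 0, 0],
    [0, 0, 0],
    [0, 0, 0],
    [0, 0, 0],
    [0, 0, 0],
    [0, 0, 0],
    [0, 0, 0],
    [0, 0, 0],
    [0, 0, 0],
    [0, 0, 0],
  ],
  fingers=0,
  squeeze=70,
)

```text
t: 3.4
ee_pos: [0.5314, 0.2576, 0.058]
tool_rot: [-0.0, -0.065, 0.998, -0.0]
contact_force: [-0.9, -2.0, 6.0]
finger_gap: 0.0307
```

Emit:
drive_tool(
  xyz=[
    [0, 0, 1],
    [0, 0, 3],
    [0, 0, 6],
    [0, 0, 10],
    [0, 0, 14],
    [0, 0, 17],
    [0, 0, 17],
  ],
  rot=[
    [0, 0, 0],
    [0, 0, 0],
    [0, 0, 0],
    [0, 0, 0],
    [0, 0, 0],
    [0, 0, 0],
    [0, 0, 0],
  ],
)

```text
t: 4.1
ee_pos: [0.5328, 0.2583, 0.2329]
tool_rot: [0.004, -0.065, 0.998, 0.001]
contact_force: [-0.1, 0.6, -2.3]
finger_gap: 0.0304
```

Emit:
drive_tool(
  xyz=[
    [3, -5, 0],
    [6, -10, 0],
    [9, -15, 0],
    [12, -20, 0],
    [13, -25, 0],
    [13, -30, 0],
    [13, -35, 0],
    [13, -40, 0],
    [13, -45, 0],
    [13, -49.5, 0],
  ],
  rot=[
    [0, 0, 0],
    [0, 0, 0],
    [0, 0, 0],
    [0, 0, 0],
    [0, 0, 0],
    [0, 0, 0],
    [0, 0, 0],
    [0, 0, 0],
    [0, 0, 0],
    [0, 0, 0],
  ],
)

```text
t: 5.1
ee_pos: [0.662, -0.2114, 0.2317]
tool_rot: [0.003, -0.065, 0.998, 0.001]
contact_force: [0.7, 0.3, -1.4]
finger_gap: 0.0307
```

Emit:
drive_tool(
  xyz=[
    [0, 0, 0],
    [0, 0, 0],
    [0, 0, 0],
  ],
  rot=[
    [0, 0, 0],
    [0, 0, 0],
    [0, 0, 0],
  ],
)

```text
t: 5.4
ee_pos: [0.6618, -0.2104, 0.231]
tool_rot: [0.002, -0.065, 0.998, 0.002]
contact_force: [-0.3, 0.3, -2.2]
finger_gap: 0.031
```

```bash
python3 - <<'E'
from h import *
a,w=snap('wrist','w2.png'); s=env.state(); print(w['position'],s['ee_pos'],s['tool_rot'],s['finger_gap'],s['contact_force'])
print(proj(w,[.604,-.242,.05]),proj(w,s['ee_pos']))
E
```

```text
[ 0.5934813  -0.21903263  0.37399798] [ 0.66194095 -0.21006333  0.23134468] [ 0.00234597 -0.06573959  0.99783295  0.0014856 ] 0.030829003095628502 [-0.9091769  -0.06052154 -2.65214209]
(np.float64(295.907248692373), np.float64(130.1876296271091)) (np.float64(317.6531333708666), np.float64(253.5280412821904))
```

View pics/w2.png

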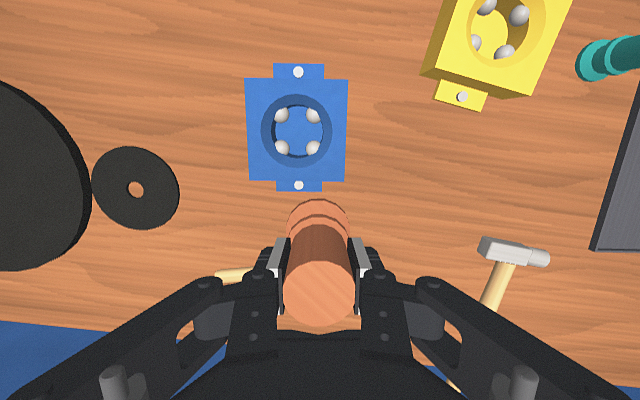

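The wrist view shows the blue socket centred near (296,131) and the copper plug held upright, its top disc near (320,292). Fitting both numerically.

```bash
python3 - <<'E'
from h import *
w=env.calibration('wrist'); a=cv2.imread('pics/w2.png'); s=env.state()
h=cv2.cvtColor(a,cv2.COLOR_BGR2HSV)
m=cv2.inRange(h,(100,100,130),(125,255,255)); m[:, :235]=0; m[:,360:]=0; m[200:]=0; m[:55]=0
v=h[...,2]; print('row131 V',v[131,240:352:2]); print('col296 V',v[60:196:2,296])
g=cv2.GaussianBlur(v,(0,0),1)
H=cv2.HoughCircles(g[80:185,240:352],cv2.HOUGH_GRADIENT_ALT,1,5,param1=60,param2=.5,minRadius=22,maxRadius=42); print(None if H is None else H[0]+[240,80,0])
for uv in ((296.5,131),(296,131)): print('jig',ray(w,*uv,.05))
cm=((h[...,1]>90)&(h[...,2]>165)&(h[...,0]<20)); r=cm[250:330,270:370]
for y in range(255,330,6): x=np.nonzero(cm[y,280:360])[0]; print(y,x.min()+280 if len(x) else 0,x.max()+280 if len(x) else 0)
print('plug top',ray(w,320,291,s['ee_pos'][2]+.037),s['ee_pos'])
E
```

```text
row131 V [195 196 195 178 207 207 207 210 207 211 173 152 157 153 155 145  86  73
 221 212 211 212 211 209 210 212 209 208 212 205 210 209 210 211 209 211
 210 207 207 210 210 223 168 169 168 164 190 208 206 204 200 205 212 172
 189 188]
col296 V [203 203 229 224 240 237 238 239 238 218 208 208 207 213 216 213 218 133
 145 143 146 150 100 181 217 214 214 211 214 211 210 213 211 215 213 210
 206 207 209 206 206 207 206 206 205 203 204 193  96 141 176 173 174 173
 197 203 200 201 197 196 205 251 237 238 238 207 218 212]
[[298.         131.          36.74427414]
 [298.         131.          25.93879509]
 [287.         141.          34.92671204]]
jig [ 0.60508919 -0.24101168  0.05      ]
jig [ 0.60516223 -0.24156125  0.05      ]
255 0 0
261 310 328
267 296 341
273 290 348
279 286 352
285 283 354
291 283 354
297 283 354
303 284 354
309 285 352
315 280 359
321 280 359
327 280 359
plug top [ 0.66168678 -0.20874729  0.26834468] [ 0.66194095 -0.21006333  0.23134468]
```

Emit:
drive_tool(
  xyz=[
    [-2, -1.2, 0],
    [-4, -2.4, 0],
    [-5.7, -3.2, 0],
    [-5.7, -3.2, 0],
    [-5.7, -3.2, -3],
    [-5.7, -3.2, -6],
    [-5.7, -3.2, -9],
    [-5.7, -3.2, -11],
    [-5.7, -3.2, -12.5],
    [-5.7, -3.2, -12.5],
  ],
  rot=[
    [0, 0, 0],
    [0, 0, 0],
    [0, 0, 0],
    [0, 0, 0],
    [0, 0, 0],
    [0, 0, 0],
    [0, 0, 0],
    [0, 0, 0],
    [0, 0, 0],
    [0, 0, 0],
  ],
  squeeze=90,
)

```text
t: 6.45
ee_pos: [0.6046, -0.2408, 0.1045]
tool_rot: [0.001, -0.066, 0.998, 0.002]
contact_force: [-0.7, 0.1, -2.9]
finger_gap: 0.0303
```

```bash
python3 - <<'E'
from h import *
a,w=snap('wrist','w3.png'); b,c=snap('scene','s3.png'); t,_=snap('top','t3.png'); s=env.state(); print(s['ee_pos'],s['contact_force'],s['tool_rot'])
f=lambda i:cv2.resize(i,(390,300),interpolation=2)
cv2.imwrite('pics/v3.png',np.hstack([f(a[60:360,120:510]),f(b[130:280,110:305])])[:,:,::-1])
E
```

```text
[ 0.60580895 -0.24201331  0.10764107] [ 0.43565387 -0.27685118 -2.46927794] [ 0.00321593 -0.06597723  0.99781543  0.00101399]
```

View pics/v3.png

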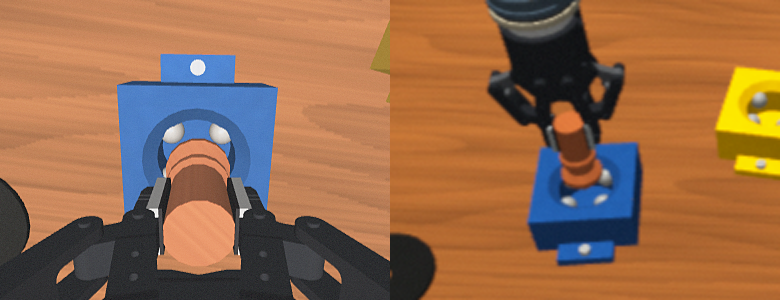

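The plug hangs over the socket, laterally centred (socket and plug both at about column 197 in the left crop). Lowering onto the balls.

Emit:
drive_tool(
  xyz=[
    [0, 0, -0.6],
    [0, 0, -1.2],
    [0, 0, -1.6],
    [0, 0, -2.0],
    [0, 0, -2.4],
    [0, 0, -2.6],
  ],
  rot=[
    [0, 0, 0],
    [0, 0, 0],
    [0, 0, 0],
    [0, 0, 0],
    [0, 0, 0],
    [0, 0, 0],
  ],
)

```text
t: 7.2
ee_pos: [0.6062, -0.2424, 0.0824]
tool_rot: [0.004, -0.066, 0.998, 0.001]
contact_force: [-3.9, 0.4, 13.9]
finger_gap: 0.0303
```

Ball contact came at TCP z 0.082, as predicted. Pushing through.

Emit:
drive_tool(
  xyz=[
    [-0.1, 0, -0.4],
    [-0.1, 0, -0.8],
    [-0.1, 0, -1.2],
    [-0.1, 0, -1.6],
    [-0.1, 0, -1.9],
    [-0.1, 0, -2.1],
    [-0.1, 0, -2.2],
    [-0.1, 0, -2.2],
  ],
  rot=[
    [0, 0, 0],
    [0, 0, 0],
    [0, 0, 0],
    [0, 0, 0],
    [0, 0, 0],
    [0, 0, 0],
    [0, 0, 0],
    [0, 0, 0],
  ],
)

```text
t: 8.0
ee_pos: [0.6053, -0.2424, 0.061]
tool_rot: [0.004, -0.066, 0.998, 0.001]
contact_force: [-1.8, 1.6, 5.2]
finger_gap: 0.0303
```

Emit:
drive_tool(
  xyz=[
    [0, 0, -0.1],
    [0, 0, -0.2],
    [0, 0, -0.3],
    [0, 0, -0.3],
  ],
  rot=[
    [0, 0, 0],
    [0, 0, 0],
    [0, 0, 0],
    [0, 0, 0],
  ],
)

```text
t: 8.4
ee_pos: [0.6058, -0.2425, 0.0609]
tool_rot: [0.004, -0.066, 0.998, 0.0]
contact_force: [-8.4, 6.1, 25.9]
finger_gap: 0.0302
```

```bash
python3 - <<'E'
from h import *
a,w=snap('wrist','w4.png'); b,c=snap('scene','s4.png'); s=env.state(); print(s['ee_pos'],s['contact_force'],s['tool_rot'])
f=lambda i:cv2.resize(i,(390,300),interpolation=2)
cv2.imwrite('pics/v4.png',np.hstack([f(a[60:360,120:510]),f(b[130:280,110:305])])[:,:,::-1])
print('expected top px seated',proj(c,[.605,-.242,.098]), 'if 22 high',proj(c,[.605,-.242,.12]))
E
```

```text
[ 0.60587155 -0.24246801  0.06087109] [-8.05498032  4.72147577 25.74858115] [ 4.33657694e-03 -6.59777992e-02  9.97811557e-01  4.70392336e-04]
expected top px seated (np.float64(202.7378988285048), np.float64(204.56760069467367)) if 22 high (np.float64(200.73359987408205), np.float64(197.44728709721605))
```

View pics/v4.png

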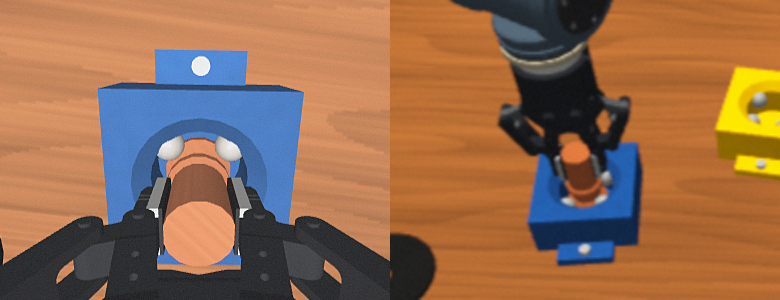

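The stop is hard at TCP z 0.061, with force rising to 26 N. In the scene view the plug top is at (202.5,206), against (203,205) expected when seated and row 197 when not, so it is home. Releasing.

Emit:
drive_tool(
  xyz=[
    [0, 0, 0.05],
    [0, 0, 0.05],
    [0, 0, 0.05],
    [0, 0, 0.05],
    [0, 0, 0.05],
    [0, 0, 0.05],
    [0, 0, 0.05],
    [0, 0, 0.05],
    [0, 0, 0.05],
    [0, 0, 0.05],
  ],
  rot=[
    [0, 0, 0],
    [0, 0, 0],
    [0, 0, 0],
    [0, 0, 0],
    [0, 0, 0],
    [0, 0, 0],
    [0, 0, 0],
    [0, 0, 0],
    [0, 0, 0],
    [0, 0, 0],
  ],
  fingers=1,
)

```text
t: 9.5
ee_pos: [0.6058, -0.2424, 0.0614]
tool_rot: [0.004, -0.066, 0.998, 0.0]
contact_force: [0.0, -0.3, 1.1]
finger_gap: 0.0853
```

Emit:
drive_tool(
  xyz=[
    [0, 0, 1],
    [0, 0, 3],
    [0, 0, 6],
    [0, 0, 9],
    [0, 0, 12],
    [0, 0, 15],
    [3, 0, 17],
    [6, 0, 17],
    [6, 0, 17],
    [6, 0, 17],
  ],
  rot=[
    [0, 0, 0],
    [0, 0, 0],
    [0, 0, 0],
    [0, 0, 0],
    [0, 0, 0],
    [0, 0, 0],
    [0, 0, 0],
    [0, 0, 0],
    [0, 0, 0],
    [0, 0, 0],
  ],
)

```text
t: 10.5
ee_pos: [0.6656, -0.2423, 0.2313]
tool_rot: [0.004, -0.066, 0.998, 0.001]
contact_force: [-0.6, 0.4, 0.2]
finger_gap: 0.085
```

```bash
python3 - <<'E'
from h import *
a,w=snap('wrist','w5.png'); b,c=snap('scene','s5.png'); s=env.state(); print(s['t'],s['ee_pos'],s['contact_force'])
f=lambda i:cv2.resize(i,(390,300),interpolation=2)
cv2.imwrite('pics/v5.png',np.hstack([f(a[30:330,120:510]),f(b[130:290,260:468]) if 0 else f(b[120:300,180:460])])[:,:,::-1])
print('wrist top px',proj(w,[.605,-.242,.098]),'high',proj(w,[.605,-.242,.12]))
E
```

```text
10.6 [ 0.66511043 -0.24244782  0.23142785] [-0.18712599  0.74858672 -0.16596831]
wrist top px (np.float64(326.4135059353746), np.float64(132.28846895629647)) high (np.float64(327.0984563714988), np.float64(133.16061688957856))
```

View pics/v5.png

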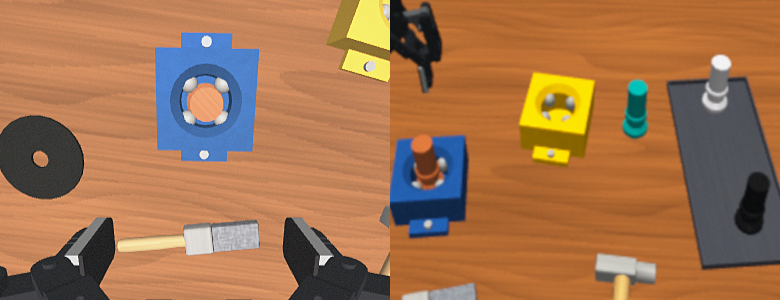

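The plug stands upright and centred in the blue socket, and the neighbours and the empty yellow jig are untouched. One numeric check of the disc, then I hand in.

```bash
python3 - <<'E'
from h import *
for f,x0,x1,y0,y1 in (('s5.png',185,225,190,240),('w5.png',303,350,105,160)):
    h=cv2.cvtColor(cv2.imread('pics/'+f),cv2.COLOR_BGR2HSV)[y0:y1,x0:x1]; m=((h[...,0]<15)&(h[...,1]>90)&(h[...,2]>60)); ys,xs=np.nonzero(m); print(f,xs.min()+x0,xs.max()+x0,ys.min()+y0,ys.max()+y0)
c=env.calibration('scene'); R=.016
for z in(.098,.12): print(z,min(proj(c,[.605+R*np.cos(t),-.242+R*np.sin(t),z])[1] for t in np.arange(0,6.3,.1)))
env.close_job()
E
```

```text
s5.png 185 224 190 233
w5.png 307 342 114 151
0.098 199.11806680234596
0.12 191.98717097885182
the job is handed in; nothing more can be done
```

The copper plug is in the blue jig's socket, pushed home and released, and I handed the job in at about 10.6 s of the 42 s allowed. No verdict was reported.

**What I did:** I gripped the plug across the row and lifted it clear of the tray. I lowered it onto the sprung balls, which it met at TCP height 0.082 m (0.083 expected). I then pushed until it hit a hard stop at 0.061 m, the height expected with its bottom on the socket floor, where the force reached 26 N. Then I opened the jaws and drew clear.

**Last checks:**
- **Seating:** in the scene view the plug's top, read by eye, is at row 206. The calculated rows are 205 if seated and 197 if still on the balls.
- **Position:** from the wrist camera it stands upright and centred among the four balls, and the force reading is near zero.
- **Other parts:** by eye, the aluminium and black plugs are still standing in place, and the yellow jig is empty.

**Checks that failed or disagreed:**
- **Scene colour mask:** it picked up the wooden table, so it gave no usable number.
- **Wrist disc size:** the disc came out at 36 to 38 pixels, against about 33 expected when seated and 36 if high, so on its own it would suggest the plug is still high. This mask may include some of the plug's side. I relied on the hard stop and the scene view instead.
- **Camera offsets:** the wrist and top cameras differed by about 2 mm. The scene camera placed the jig 6 to 9 mm off in x.

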